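# Sort the stripped bicycle parts into their trays

### The job

Sort the loose bicycle parts on the bench into their trays: both sprockets into the black tray, both brake shoes into the yellow tray and the pedal into the blue tray. Every part must end up lying flat on the floor of its tray, the way up it lies now (sprocket boss up, shoe stud up), none resting on another or on a tray's rim. Leave the oil bottle and the grease tub where they stand.

Things in the scene. Friction and masses are not known exactly. Their poses are not given: they have to be found in the camera images.
- black_tray: shallow open black plastic parts tray, fixed to the bench; outer 150 mm (its x) by 180 mm (its y), walls 5 mm thick and 22 mm high, inner floor 140 x 170 mm, 4 mm above the bench. Origin: centre of its underside, at bench height; z up.
- yellow_tray: shallow open yellow plastic parts tray, fixed to the bench; outer 150 mm (its x) by 180 mm (its y), walls 5 mm thick and 22 mm high, inner floor 140 x 170 mm, 4 mm above the bench. Origin: centre of its underside, at bench height; z up.
- blue_tray: shallow open blue plastic parts tray, fixed to the bench; outer 150 mm (its x) by 180 mm (its y), walls 5 mm thick and 22 mm high, inner floor 140 x 170 mm, 4 mm above the bench. Origin: centre of its underside, at bench height; z up.
- silver_sprocket: silver-coloured bicycle sprocket lying flat: a toothed ring 64 mm across the teeth and 5 mm thick (z 0 to 5), and on it a round boss 40 mm in diameter from z = 5 to z = 16 mm with a dark centre (solid, no through hole). Can be pinched by the boss, about 140 g. Origin: centre of its underside; z up out of the boss.
- brass_sprocket: brass-coloured bicycle sprocket lying flat: a toothed ring 52 mm across the teeth and 5 mm thick (z 0 to 5), and on it a round boss 34 mm in diameter from z = 5 to z = 16 mm with a dark centre (solid, no through hole). Can be pinched by the boss, about 100 g. Origin: centre of its underside; z up out of the boss.
- red_shoe: red brake shoe: a straight block 70 mm long (its x), 15 mm wide (its y), 12 mm high, lying rubber face down, with a steel washer (14 mm across), nut and 6 mm stud standing up from its middle to 32 mm above the underside. About 40 g. Origin: centre of the underside; z up along the stud.
- black_shoe: black brake shoe: a straight block 70 mm long (its x), 15 mm wide (its y), 12 mm high, lying rubber face down, with a steel washer (14 mm across), nut and 6 mm stud standing up from its middle to 32 mm above the underside. About 40 g. Origin: centre of the underside; z up along the stud.
- pedal: black bicycle pedal lying flat: body 80 mm (its x) by 56 mm (its y) by 24 mm high (its colliding shape is a full block), orange reflectors on its two long sides; a steel spindle 14 to 18 mm thick sticks out of the +x end to x = 64 mm, 12 mm above the underside. About 200 g. Origin: centre of the underside of the 80 x 56 mm body; z up.
- oil_bottle: bystander: green oil bottle, 42 mm in diameter, 110 mm tall, red cap, standing loose. Origin: centre of its underside.
- grease_tub: bystander: red grease tub with white lid, 72 mm in diameter, 55 mm tall, standing loose. Origin: centre of its underside.
Not all that is in view belongs to the job. Several things look just like the black_shoe: the one meant starts farthest from the robot's base.

How it is judged (in metres and radians):
At the end, for the whole second after the job is handed in: Sprockets in the black, shoes in the yellow, pedal in the blue tray: each origin within 64 mm (tray x) and 79 mm (tray y) of the tray centre and 2 to 8 mm above the tray underside (flat on its floor), z axis within 0.15 rad of vertical, at rest (below 0.02 m/s, 0.2 rad/s) (x of silver_sprocket in the frame of black_tray between -0.064 and 0.064 m and y of silver_sprocket in the frame of black_tray between -0.079 and 0.079 m and z of silver_sprocket in the frame of black_tray between 0.002 and 0.008 m and angle between each of silver_sprocket, brass_sprocket, red_shoe, black_shoe, pedal's own z axis and vertical below 0.15 rad and linear speed of each of silver_sprocket, brass_sprocket, red_shoe, black_shoe, pedal below 0.02 m/s and angular speed of each of silver_sprocket, brass_sprocket, red_shoe, black_shoe, pedal below 0.2 rad/s and x of brass_sprocket in the frame of black_tray between -0.064 and 0.064 m and y of brass_sprocket in the frame of black_tray between -0.079 and 0.079 m and z of brass_sprocket in the frame of black_tray between 0.002 and 0.008 m and x of red_shoe in the frame of yellow_tray between -0.064 and 0.064 m and y of red_shoe in the frame of yellow_tray between -0.079 and 0.079 m and z of red_shoe in the frame of yellow_tray between 0.002 and 0.008 m and x of black_shoe in the frame of yellow_tray between -0.064 and 0.064 m and y of black_shoe in the frame of yellow_tray between -0.079 and 0.079 m and z of black_shoe in the frame of yellow_tray between 0.002 and 0.008 m and x of pedal in the frame of blue_tray between -0.064 and 0.064 m and y of pedal in the frame of blue_tray between -0.079 and 0.079 m and z of pedal in the frame of blue_tray between 0.002 and 0.008 m); the robot touches nothing.
It fails at once if the oil bottle is moved more than 30 mm or tipped over (distance of oil_bottle from where it was at the start of the episode above 0.03 m or angle between oil_bottle's own z axis and vertical above 0.5 rad).
It fails at once if the grease tub is moved more than 30 mm or tipped over (distance of grease_tub from where it was at the start of the episode above 0.03 m or angle between grease_tub's own z axis and vertical above 0.5 rad).
It also fails if it takes over 106 s, if anything falls off the work surface, if the arm or the gripper's body presses on something with over 40 N, if the wrist force passes 120 N, or if a joint passes its speed limit or range.

### The arm

A 6-joint arm with a two-finger parallel gripper is mounted at the origin on the work surface. World frame = base frame: x ahead of the robot, y to its left, z up, the work surface at z = 0. Lengths are in mm, angles in rad, forces in N, time in s.
With the tool pointing down it reaches from about 350 to 950 mm from the base axis. Payload 17.4 kg.
Tool frame: the origin (TCP) lies on the centre line of the jaws, within the pads' length; the fingertips stand 14 mm ahead of it and the grasp point (between the pads) lies 5 mm behind it; z points along the fingers, y is the line along which they close (so a half turn about z gives the same grasp; the last joint's range is limited). The gripper opens to 93 mm and grips with 3 to 60 N. Pads are 15 mm wide; open, the fingers measure 128 mm over their backs; the gripper's body (75 mm by 188 mm) begins 65 mm behind the grasp point.
Start: joints at [-1.29, 0.116, 1.442, -0, 1.584, -0.038], TCP at [211.554, -640.997, 232.646] pointing down, gripper open.
Joint ranges: [-2.83, 2.83], [-0.83, 2.19], [0.07, 2.5], [-1.14, 4.28], [0.01, 3], [-2.97, 2.97]. Speed limits (rad/s): [1.89, 1.89, 2.22, 3.14, 3.14, 3.14].

### API

Orientations are given as [roll, pitch, yaw] about the fixed x, y, z axes, in that order (R = Rz(yaw) Ry(pitch) Rx(roll)).
In Python, from workcell import status, eyes, ticket, regions_of gives the robot as it stands.
- The arm moves only by the tool jog_arm, never from a script. Its argument "series" is a list of rows, each an object of numbers: "tx", "ty", "tz": the shift along the tool's x, y, z in mm; "spin": the turn about the tool's z in rad. A call has 1 to 8 rows; each row shifts and turns the commanded pose from where the row before left it, along the tool's axes as they then stand; what a row does not reach is not made up. A row lasts 1/8 s, in which the tool goes at most 62.5 mm and 10.7 degrees, less where a joint would pass 70% of its speed; a pose out of reach is approached as far as the arm can. A call with a gripper value outside its range is refused whole. "jaw" is the opening, from 0 (shut) to 1 (fully open), set as the call begins (left out, the last holds). The fingers move at their own pace and stop on an object; the grip force is fixed at half the most. Time passes only in rows, so rows that do not move let the fingers close. It gives the time, the measured TCP pose, the force, the opening and the grip force at its end, in the units of the state.
- status.read_state(): the state, without advancing time (a new reading comes with each control period).
- eyes.capture(name): name is "scene" or "top" or "wrist"; returns (picture, depth): 384x512x3 uint8, red, green, blue; 384x512 float32, mm along the optical axis (not along the pixel's ray), 0 where there is no reading.
- eyes.calibration(name): a dict with "fov_y" (degrees; the focal length in pixels is half the picture's height over the tangent of half this angle, whatever the lens; pixels are square), "cx", "cy" (the principal point, pixels), "rvec" (rotation vector, rad) and "tvec" (3), from world to camera coordinates, as OpenCV has them. Camera axes: x right, y down, z forward; pixel columns grow to the right and rows downward; lengths in mm; the calibration is good to about 2 mm. A picture is of the moment at which its call begins: read the wrist's pose just before it. calibration takes no time and is no camera call; for the wrist camera it gives the pose at the moment of the call.
- ticket.sign_off(): hands the job in; it is judged then, once.
Trained networks look in the newest picture that a camera, given by its name, has taken for a name from the list of things; names that differ only in an ending like _2 or _b are one class to them, and where a whole thing is asked for, a point or a joint stands for the part that bears it (a point fixed in the world has none). Each returns a list of dicts, best first, with "score" (0 to 1); they miss things now and then, are a little off and sometimes report something else, mostly with a low value. They report only what shows in the picture. A call takes as long as a camera call. They do not tell look-alikes from the thing itself.
- regions_of(target, camera): "mask" (384x512 bool, what is visible of it) and "uv" ([column, row] in pixels, amid what is visible of it).
The state is a dict: "time_s": time; "joint_positions": joint angles; "dq": joint speeds; "effort": joint torques, N m; "position": TCP position; "eef_rot": TCP orientation; "ft_force": force on the tool from outside, world axes, zero at the start; "ft_torque": the same for the moment, N m; "opening": finger opening in mm; "gripper_force": force on a finger pad.
Only numpy, scipy, OpenCV 4.12 (cv2) and the standard library are available. Lean on these libraries where they do the work, as an engineer would, in place of code of your own. Each camera call takes 0.05 s, during which the arm holds its last target. There are 200 camera calls.

## Working session

There is one attempt and no reset: what is moved stays moved. The work goes in short steps, Python scripts to look and compute and a tool call to move; the robot and the scene stay as the last step left them, time stands still between calls to the robot, and variables do not carry over. Pictures are saved under pics/ and viewed, at most 14 in all, crops included, and the job is handed in when it is done.

Besides the shell and the picture viewer there is one more tool, called after "Emit:" as name([rows], argument=value, ...), one row to a line, values as JSON. jog_arm: Moves the arm, as the interface text tells. Its arguments: {"type":"object","properties":{"series":{"type":"array"},"jaw":{"type":"number"}},"required":["series"]}

```bash
mkdir -p pics; cat > h.py <<'E'
import numpy as np, cv2
from workcell import status, eyes, ticket, regions_of
def cal(n):
    c=eyes.calibration(n); R=cv2.Rodrigues(np.array(c["rvec"],float))[0]; t=np.array(c["tvec"],float).ravel()
    f=192/np.tan(np.radians(c["fov_y"])/2); return R,t,f,c["cx"],c["cy"]
def cloud(n,d,C=None):
    R,t,f,cx,cy=C or cal(n); v,u=np.mgrid[:384,:512]
    P=np.stack([(u-cx)/f*d,(v-cy)/f*d,d],-1)
    return (P-t)@R
def save(n,im,scale=1.5):
    cv2.imwrite("pics/"+n,cv2.resize(im[...,::-1],None,fx=scale,fy=scale))
E
python3 - <<'E'
from h import *
s=status.read_state();print(s)
for n in("top","scene"):
    im,d=eyes.capture(n);save(n+"0.png",im);np.savez(n+"0.npz",im=im,d=d);print(n,eyes.calibration(n))
    if n=="top":
        W=cloud(n,d)
        for k in "black_tray yellow_tray blue_tray silver_sprocket brass_sprocket red_shoe black_shoe pedal oil_bottle grease_tub".split():
            for r in regions_of(k,n):
                if r["score"]<.2: continue
                m=r["mask"]&(d>0);P=W[m]; 
                (c,sz,a)=cv2.minAreaRect(P[:,:2].astype(np.float32))
                print(k,round(r["score"],2),np.round(r["uv"]),np.round(np.median(P,0)),"rect",np.round(c),np.round(sz),round(a,1),"zmax",round(np.percentile(P[:,2],98)))
E
```

```text
{'time_s': 0.0, 'joint_positions': array([-1.28979829e+00,  1.16495040e-01,  1.44226072e+00, -4.17043311e-05,
        1.58401648e+00, -3.77784826e-02]), 'dq': array([ 2.93841911e-03, -3.73051093e-05,  4.08977378e-04, -4.21805164e-05,
       -1.16953609e-04, -9.37052272e-04]), 'effort': array([-4.87167606e-03, -7.21272254e+01, -6.22617173e+01,  7.76340882e-02,
        2.38437922e-02, -1.10073556e-04]), 'position': array([ 211.48900885, -640.81083679,  231.90189327]), 'eef_rot': array([-3.14041233e+00, -2.88095649e-06,  3.18775994e-01]), 'ft_force': array([ 0.58661294, -0.35727623, -0.02298076]), 'ft_torque': array([ 0.01011912, -0.030009  ,  0.02264458]), 'gripper_force': 0.0, 'opening': 92.876939023341}
top {'fov_y': 50.842019938426624, 'cx': 258.9874087714912, 'cy': 189.82400258879653, 'rvec': array([ 2.15146818, -2.18356044,  0.05503809]), 'tvec': array([  33.15485531,  500.27820886, 1190.67685333])}
black_tray 0.94 [184. 157.] [614. 259.   5.] rect [613. 257.] [151. 181.] 1.7 zmax 24
yellow_tray 0.92 [266. 140.] [654.  -6.   4.] rect [656.  -4.] [159. 180.] 12.8 zmax 24
yellow_tra
[... 555 characters left out ...]
 [338. -64.  13.] rect [339. -63.] [13. 66.] 62.2 zmax 30
black_shoe 0.48 [332. 244.] [ 339. -181.   11.] rect [ 337. -182.] [19. 65.] 13.1 zmax 32
black_shoe 0.46 [317. 215.] [ 435. -144.   11.] rect [ 434. -146.] [69. 15.] 50.5 zmax 26
pedal 0.94 [168. 235.] [364. 296.  21.] rect [355. 300.] [ 65. 102.] 88.2 zmax 28
oil_bottle 0.86 [433. 183.] [ 512. -472.   73.] rect [ 517. -496.] [47. 73.] 15.1 zmax 110
grease_tub 0.63 [102. 199.] [476. 482.  54.] rect [476. 488.] [67. 69.] 79.9 zmax 60
scene {'fov_y': 48.43968458066939, 'cx': 246.97254038631212, 'cy': 195.90247102772048, 'rvec': array([ 1.10162901,  2.54596449, -0.8219357 ]), 'tvec': array([ 327.10104073, -284.20445661, 1589.9669247 ])}
```

View pics/top0.png

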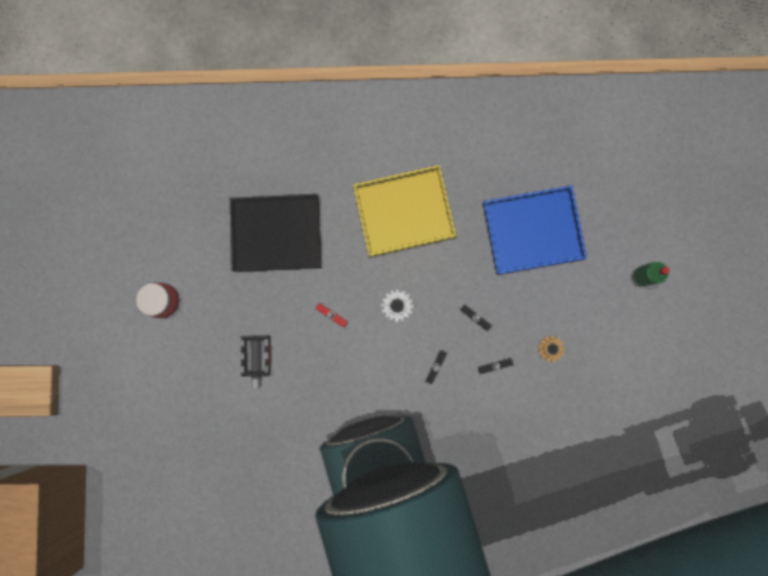

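View pics/scene0.png

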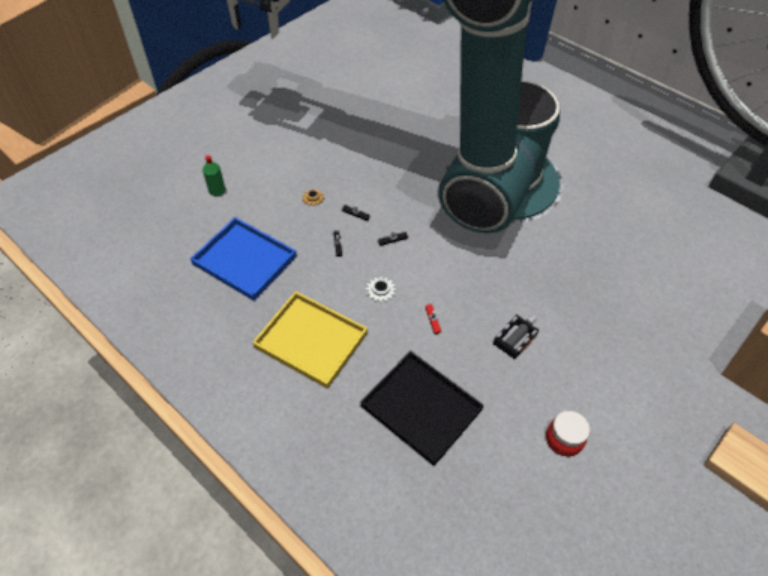

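The top view shows the silver sprocket at (397,305), brass at (551,349), the red shoe at (331,315) and the pedal at (256,357) with its spindle toward the robot. The black shoes are at (475,317), (436,366) and (495,366). The one at (475,317) is farthest from the base, so it is the target. The scene view agrees.

Emit:
jog_arm([
  {"tx":37,"ty":-40},
  {"tx":37,"ty":-40},
  {"tx":37,"ty":-40},
  {"tx":37,"ty":-40},
  {"tx":37,"ty":-40},
  {"tx":37,"ty":-40},
  {"tx":37,"ty":-40},
  {},
])

```text
validation failed for argument at $.se...
```

```bash
cat >> h.py <<'E'
def plan(x,y,z,yaw,base=None,vmax=55):
    """rows (<=8 each) from measured pose to target; yaw mod pi chosen nearest"""
    if base is None:
        s=status.read_state(); p=s["position"]; y0=s["eef_rot"][2]
    else: p,y0=np.array(base[:3],float),base[3]
    dy=(yaw-y0+np.pi/2)%np.pi-np.pi/2
    d=np.array([x,y,z])-p
    n=max(1,int(np.ceil(max(np.linalg.norm(d)/vmax,abs(dy)/.17))))
    rows=[]
    for i in range(n):
        a=y0+dy*i/n; c,s_=np.cos(a),np.sin(a); e=d/n
        rows.append({"tx":round(c*e[0]+s_*e[1],1),"ty":round(s_*e[0]-c*e[1],1),"tz":round(-e[2],1),"spin":round(-dy/n,3)})
    print("from",np.round(p,1),round(y0,3),"n",n)
    import json
    print(json.dumps(rows) if len({str(r) for r in rows})>1 else f"{n} x {rows[0]}")
    return (x,y,z,y0+dy)
def look(name,k,png=None,minscore=.2,zlo=None):
    s=status.read_state(); C=cal(name); im,d=eyes.capture(name)
    if png: save(png,im)
    W=cloud(name,d,C); out=[]
    for r in regions_of(k,name):
        if r["score"]<minscore: continue
        m=r["mask"]&(d>0)
        if zlo is not None: m&=W[...,2]>zlo
        P=W[m]
        if len(P)<10: continue
        c,sz,a=cv2.minAreaRect(P[:,:2].astype(np.float32))
        print(k,round(r["score"],2),np.round(r["uv"]),"med",np.round(np.median(P,0),1),"rect",np.round(c,1),np.round(sz,1),round(a,1),"ztop",round(np.percentile(P[:,2],95),1))
        q=cv2.boxPoints((c,sz,a)); e=max((q[1]-q[0],q[2]-q[1]),key=np.linalg.norm); print("   long-axis dir rad",round(float(np.arctan2(e[1],e[0])),3))
        out.append((r,P))
    return im,d,W,out
E
python3 - <<'E'
from h import *
s=status.read_state();print(s["time_s"],s["position"],s["eef_rot"])
im,d,W,o=look("wrist","brass_sprocket","w1.png")
z=np.load("top0.npz");im,d=z["im"].astype(int),z["d"];W=cloud("top",d)
m=(im[...,0]>110)&(im[...,1]<70)&(abs(W[...,0]-450)<60)&(abs(W[...,1]-145)<60)
print(m.sum(),W[m].mean(0),cv2.minAreaRect(W[m][:,:2].astype(np.float32)))
E
```

```text
0.6 [ 211.55059125 -640.98669349  232.63217502] [-3.14155392e+00  5.40098124e-06  3.18816400e-01]
45 [443.11989248 143.20690814  11.67053568] ((443.0932312011719, 143.3182373046875), (63.808937072753906, 9.132637977600098), 55.79270553588867)
```

View pics/w1.png

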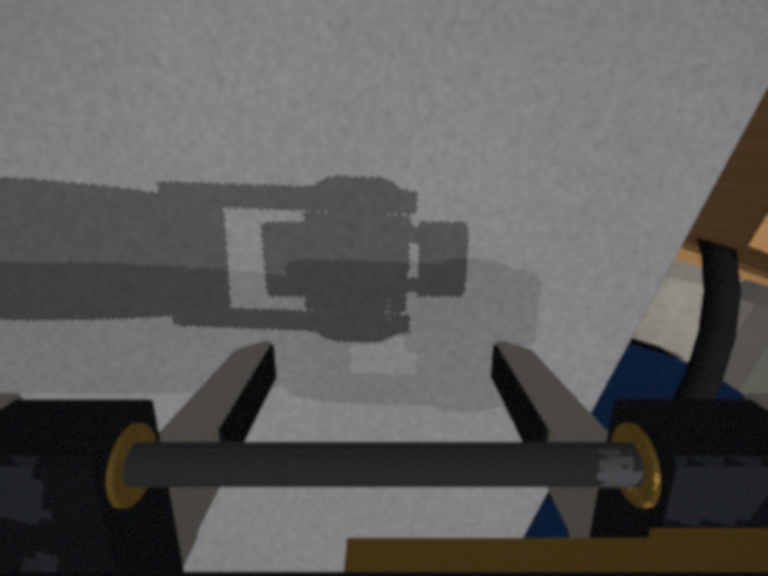

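The wrist view shows only bare bench and the arm's shadow, because that move was refused. The jaws sit at the bottom centre, so the camera looks ahead along tool +x.

Emit:
jog_arm([
  {"tx":31,"ty":-40,"tz":0,"spin":0},
  {"tx":31,"ty":-40,"tz":0,"spin":0},
  {"tx":31,"ty":-40,"tz":0,"spin":0},
  {"tx":31,"ty":-40,"tz":0,"spin":0},
  {"tx":31,"ty":-40,"tz":0,"spin":0},
  {"tx":31,"ty":-40,"tz":0,"spin":0},
  {"tx":31,"ty":-40,"tz":0,"spin":0},
  {"tx":0,"ty":0,"tz":0,"spin":0},
])

```text
time_s: 1.7
position: [330.7, -305.0, 233.3]
eef_rot: [3.14, -0.001, 0.322]
ft_force: [-0.3, -0.0, -0.2]
opening: 93.0
gripper_force: 0.0
```

```bash
python3 - <<'E'
from h import *
s=status.read_state();print(s["time_s"],s["position"],s["eef_rot"])
im,d,W,o=look("wrist","brass_sprocket","w2.png",zlo=9)
E
```

```text
1.7 [ 330.69550624 -304.96428108  233.25502201] [ 3.14041495e+00 -9.37620591e-04  3.22135097e-01]
brass_sprocket 0.57 [260. 138.] med [ 369.  -297.3   14.8] rect [ 369.  -297.8] [32.2 32.3] 18.2 ztop 16.1
   long-axis dir rad -1.252
```

View pics/w2.png

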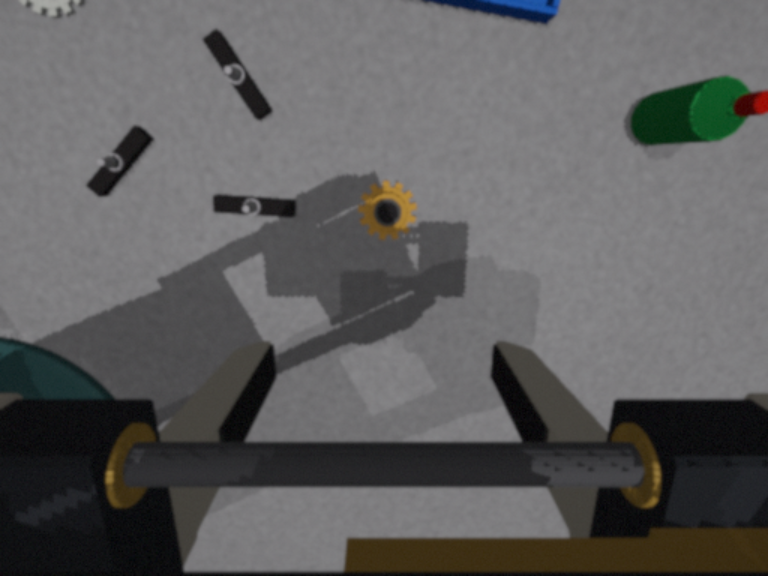

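The brass sprocket shows at (387,210), with the three black shoes and the oil bottle clear of it. Its boss centre measures (369,-297.5), so I'll descend and grasp.

Emit:
jog_arm([
  {"tx":38.7,"ty":5,"tz":10,"spin":0},
  {"tx":0,"ty":0,"tz":50,"spin":0},
  {"tx":0,"ty":0,"tz":50,"spin":0},
  {"tx":0,"ty":0,"tz":45,"spin":0},
  {"tx":0,"ty":0,"tz":35,"spin":0},
  {"tx":0,"ty":0,"tz":21,"spin":0},
  {"tx":0,"ty":0,"tz":0,"spin":0},
], jaw=0.75)

```text
time_s: 2.68
position: [367.1, -300.1, 20.1]
eef_rot: [-3.139, 0.002, 0.317]
ft_force: [-0.2, -0.6, 1.3]
opening: 69.4
gripper_force: 0.0
```

Emit:
jog_arm([
  {"tx":0,"ty":0,"tz":0,"spin":0},
  {"tx":0,"ty":0,"tz":0,"spin":0},
  {"tx":0,"ty":0,"tz":0,"spin":0},
  {"tx":0,"ty":0,"tz":0,"spin":0},
  {"tx":0,"ty":0,"tz":0,"spin":0},
  {"tx":0,"ty":0,"tz":0,"spin":0},
], jaw=0.2)

```text
time_s: 3.42
position: [368.3, -299.7, 22.0]
eef_rot: [3.141, -0.0, 0.319]
ft_force: [-1.0, 1.2, 5.3]
opening: 32.9
gripper_force: 30.0
```

```bash
python3 - <<'E'
from h import *
b=plan(368.5,-298.5,117,.319)
plan(614,215,80,1.6,base=(368.5,-298.5,117,.319),vmax=50)
E
```

```text
from [ 368.3 -299.7   22. ] 0.319 n 2
2 x {'tx': np.float64(0.3), 'ty': np.float64(-0.6), 'tz': np.float64(-47.5), 'spin': np.float64(-0.0)}
from [ 368.5 -298.5  117. ] 0.319 n 12
[{"tx": 32.8, "ty": -34.2, "tz": 3.1, "spin": -0.107}, {"tx": 36.3, "ty": -30.5, "tz": 3.1, "spin": -0.107}, {"tx": 39.4, "ty": -26.5, "tz": 3.1, "spin": -0.107}, {"tx": 41.9, "ty": -22.1, "tz": 3.1, "spin": -0.107}, {"tx": 44.1, "ty": -17.5, "tz": 3.1, "spin": -0.107}, {"tx": 45.7, "ty": -12.7, "tz": 3.1, "spin": -0.107}, {"tx": 46.8, "ty": -7.8, "tz": 3.1, "spin": -0.107}, {"tx": 47.3, "ty": -2.8, "tz": 3.1, "spin": -0.107}, {"tx": 47.4, "ty": 2.3, "tz": 3.1, "spin": -0.107}, {"tx": 46.9, "ty": 7.3, "tz": 3.1, "spin": -0.107}, {"tx": 45.8, "ty": 12.3, "tz": 3.1, "spin": -0.107}, {"tx": 44.2, "ty": 17.1, "tz": 3.1, "spin": -0.107}]
```

Emit:
jog_arm([
  {"tx":0,"ty":0,"tz":-47,"spin":0},
  {"tx":0,"ty":0,"tz":-48,"spin":0},
  {"tx":33,"ty":-34,"tz":0,"spin":-0.107},
  {"tx":36,"ty":-30.5,"tz":0,"spin":-0.107},
  {"tx":39.5,"ty":-26.5,"tz":0,"spin":-0.107},
  {"tx":42,"ty":-22,"tz":0,"spin":-0.107},
  {"tx":44,"ty":-17.5,"tz":0,"spin":-0.107},
  {"tx":45.5,"ty":-13,"tz":0,"spin":-0.107},
])

```text
time_s: 4.42
position: [491.1, -41.7, 116.5]
eef_rot: [3.141, 0.0, 0.965]
ft_force: [0.8, -0.3, -0.7]
opening: 32.7
gripper_force: 30.0
```

Emit:
jog_arm([
  {"tx":47,"ty":-8,"tz":0,"spin":-0.107},
  {"tx":47.5,"ty":-3,"tz":5,"spin":-0.107},
  {"tx":47.5,"ty":2,"tz":5,"spin":-0.107},
  {"tx":47,"ty":7.5,"tz":5,"spin":-0.107},
  {"tx":46,"ty":12.5,"tz":5,"spin":-0.107},
  {"tx":44,"ty":17,"tz":10,"spin":-0.107},
  {"tx":0,"ty":0,"tz":0,"spin":0},
])

```text
time_s: 5.3
position: [612.9, 216.7, 84.8]
eef_rot: [-3.139, 0.0, 1.607]
ft_force: [-1.2, 1.5, -1.4]
opening: 33.2
gripper_force: 30.0
```

```bash
python3 - <<'E'
from h import *
im,d,W,o=look("wrist","black_tray","w3.png")
look("top","black_tray"); 
plan(614,215,26.5,1.6)
E
```

```text
black_tray 0.67 [256. 130.] med [609.8 281.1   2.9] rect [612.1 255.4] [165.6 188.9] 0.9 ztop 20.7
   long-axis dir rad -1.555
black_tray 0.66 [170. 159.] med [608.4 296.8   5. ] rect [624.9 241.8] [111.  198.1] 8.2 ztop 22.8
   long-axis dir rad -1.427
from [612.7 213.7  86.8] 1.601 n 2
2 x {'tx': np.float64(0.6), 'ty': np.float64(0.7), 'tz': np.float64(30.1), 'spin': np.float64(0.001)}
```

View pics/w3.png

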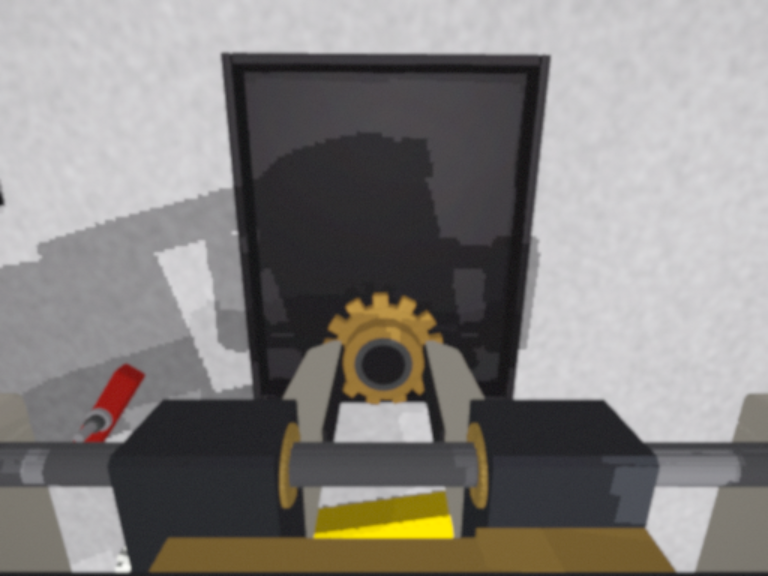

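The brass sprocket hangs level in the jaws at (384,360), centred over the near half of the black tray. The tray runs about 613,256, as measured. Lower and release.

Emit:
jog_arm([
  {"tx":0,"ty":0,"tz":30,"spin":0},
  {"tx":0,"ty":0,"tz":22,"spin":0},
  {"tx":0,"ty":0,"tz":7,"spin":0},
  {"tx":0,"ty":0,"tz":1.5,"spin":0},
  {"tx":0,"ty":0,"tz":0,"spin":0},
])

```text
time_s: 6.12
position: [613.3, 214.5, 27.0]
eef_rot: [3.141, -0.0, 1.603]
ft_force: [0.6, 0.1, -1.0]
opening: 33.0
gripper_force: 30.0
```

Emit:
jog_arm([
  {"tx":0,"ty":0,"tz":0,"spin":0},
  {"tx":0,"ty":0,"tz":0,"spin":0},
  {"tx":0,"ty":0,"tz":0,"spin":0},
  {"tx":0,"ty":0,"tz":0,"spin":0},
  {"tx":0,"ty":0,"tz":-40,"spin":0},
  {"tx":0,"ty":0,"tz":-50,"spin":0},
  {"tx":0,"ty":0,"tz":-50,"spin":0},
  {"tx":0,"ty":0,"tz":-30,"spin":0},
], jaw=0.6)

```text
time_s: 7.12
position: [613.3, 214.6, 199.2]
eef_rot: [3.139, -0.001, 1.603]
ft_force: [0.2, 0.5, -0.5]
opening: 55.6
gripper_force: 0.0
```

```bash
python3 - <<'E'
from h import *
b=plan(443,85,195,.85+1.571-1.571)
b=plan(443,85,195,1.6)
E
```

```text
from [613.3 214.6 199.2] 1.603 n 5
[{"tx": -24.8, "ty": -34.9, "tz": 0.8, "spin": 0.151}, {"tx": -29.8, "ty": -30.8, "tz": 0.8, "spin": 0.151}, {"tx": -34.0, "ty": -25.9, "tz": 0.8, "spin": 0.151}, {"tx": -37.6, "ty": -20.5, "tz": 0.8, "spin": 0.151}, {"tx": -40.2, "ty": -14.7, "tz": 0.8, "spin": 0.151}]
from [613.3 214.6 199.2] 1.603 n 4
[{"tx": -31.0, "ty": -43.6, "tz": 1.1, "spin": 0.001}, {"tx": -31.1, "ty": -43.6, "tz": 1.1, "spin": 0.001}, {"tx": -31.1, "ty": -43.6, "tz": 1.1, "spin": 0.001}, {"tx": -31.1, "ty": -43.5, "tz": 1.1, "spin": 0.001}]
```

```bash
python3 - <<'E'
from h import *
b=plan(395,70,230,.35,vmax=36)
E
```

```text
from [613.3 214.6 199.2] 1.603 n 8
[{"tx": -17.2, "ty": -27.9, "tz": -3.8, "spin": 0.157}, {"tx": -21.3, "ty": -24.8, "tz": -3.8, "spin": 0.157}, {"tx": -24.9, "ty": -21.2, "tz": -3.8, "spin": 0.157}, {"tx": -27.9, "ty": -17.1, "tz": -3.8, "spin": 0.157}, {"tx": -30.3, "ty": -12.5, "tz": -3.8, "spin": 0.157}, {"tx": -31.8, "ty": -7.6, "tz": -3.8, "spin": 0.157}, {"tx": -32.6, "ty": -2.6, "tz": -3.8, "spin": 0.157}, {"tx": -32.6, "ty": 2.6, "tz": -3.8, "spin": 0.157}]
```

Emit:
jog_arm([
  {"tx":-17,"ty":-28,"tz":-4,"spin":0.157},
  {"tx":-21.5,"ty":-25,"tz":-4,"spin":0.157},
  {"tx":-25,"ty":-21,"tz":-4,"spin":0.157},
  {"tx":-28,"ty":-17,"tz":-4,"spin":0.157},
  {"tx":-30,"ty":-12.5,"tz":-4,"spin":0.157},
  {"tx":-32,"ty":-7.5,"tz":-4,"spin":0.157},
  {"tx":-32.5,"ty":-2.5,"tz":-4,"spin":0.157},
  {"tx":-32.5,"ty":2.5,"tz":-4,"spin":0.157},
], jaw=0.75)

```text
time_s: 8.12
position: [393.6, 69.7, 228.3]
eef_rot: [3.142, -0.0, 0.342]
ft_force: [-0.0, -0.7, -0.5]
opening: 69.6
gripper_force: 0.0
```

Emit:
jog_arm([
  {"tx":0,"ty":0,"tz":0,"spin":0},
  {"tx":0,"ty":0,"tz":0,"spin":0},
])

```text
time_s: 8.38
position: [394.9, 70.4, 228.2]
eef_rot: [3.142, -0.001, 0.349]
ft_force: [-0.0, 0.3, -0.3]
opening: 70.1
gripper_force: 0.0
```

```bash
python3 - <<'E'
from h import *
look("wrist","silver_sprocket","w4.png",zlo=9); look("wrist","red_shoe",zlo=5);look("wrist","pedal",zlo=8);look("wrist","black_shoe",zlo=5);look("wrist","yellow_tray")
look("top","brass_sprocket");look("top","blue_tray")
E
```

```text
silver_sprocket 0.62 [316. 138.] med [459.4   9.3  15. ] rect [458.9   8.6] [39.2 38.2] 67.9 ztop 16.3
   long-axis dir rad 1.186
red_shoe 0.6 [213. 114.] med [443.4 140.6  10.5] rect [441.9 140.9] [69.6 15.2] 56.3 ztop 18.9
   long-axis dir rad 0.983
pedal 0.75 [ 80. 134.] med [362.7 290.1  19.9] rect [350.9 292.8] [104.4  57.4] 0.2 ztop 23.2
   long-axis dir rad 0.003
black_shoe 0.9 [404. 260.] med [ 339.1 -177.    10.5] rect [ 340.8 -183.5] [12.1 70.7] 20.7 ztop 14.3
   long-axis dir rad -1.21
black_shoe 0.77 [345. 229.] med [357.3 -77.1  10.5] rect [355.9 -77.9] [15.5 24.5] 64.3 ztop 11.6
   long-axis dir rad -0.449
black_shoe 0.65 [413. 196.] med [ 434.2 -145.2   10.7] rect [ 432.9 -148.6] [69.9 15.3] 51.1 ztop 23.3
   long-axis dir rad 0.893
yellow_tray 0.69 [400.  27.] med [607.6 -31.9   2.9] rect [612.3 -24.1] [ 70.6 194.6] 12.5 ztop 20.7
   long-axis dir rad -1.353
brass_sprocket 0.67 [194. 154.] med [612.8 217.3  10.9] rect [616.6 218.1] [50.6 54. ] 86.0 ztop 22.8
   long-axis dir rad -0.07
blue_tray 0.72 [353. 154.] med [ 610.5 -267.8    4.3] rect [ 611.4 -266.3] [155.8 182.5] 9.0 ztop 21.8
   long-axis dir rad -1.415
```

View pics/w4.png

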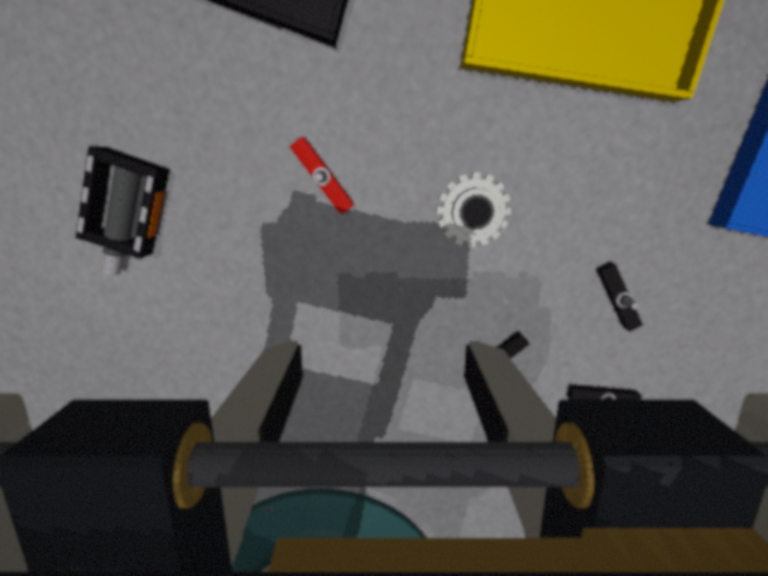

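The silver sprocket is at (475,210), the red shoe at (321,175) and the pedal at (120,200). All are isolated and their measurements match the picture.

```bash
python3 - <<'E'
from h import *
b=plan(459,9,180,.35)
print("to black")
plan(612,299,110,1.6,base=(459,9,117,.349),vmax=50)
E
```

```text
from [394.6  70.2 228.1] 0.347 n 2
[{"tx": 19.9, "ty": 39.7, "tz": 24.1, "spin": -0.002}, {"tx": 19.8, "ty": 39.8, "tz": 24.1, "spin": -0.002}]
to black
from [459.   9. 117.] 0.349 n 8
[{"tx": 30.4, "ty": -27.5, "tz": 0.9, "spin": -0.156}, {"tx": 34.3, "ty": -22.5, "tz": 0.9, "spin": -0.156}, {"tx": 37.4, "ty": -16.8, "tz": 0.9, "spin": -0.156}, {"tx": 39.5, "ty": -10.8, "tz": 0.9, "spin": -0.156}, {"tx": 40.7, "ty": -4.5, "tz": 0.9, "spin": -0.156}, {"tx": 40.9, "ty": 1.9, "tz": 0.9, "spin": -0.156}, {"tx": 40.2, "ty": 8.2, "tz": 0.9, "spin": -0.156}, {"tx": 38.4, "ty": 14.4, "tz": 0.9, "spin": -0.156}]
```

Emit:
jog_arm([
  {"tx":20,"ty":40,"tz":24,"spin":0},
  {"tx":20,"ty":40,"tz":24,"spin":0},
  {"tx":0,"ty":0,"tz":50,"spin":0},
  {"tx":0,"ty":0,"tz":50,"spin":0},
  {"tx":0,"ty":0,"tz":35,"spin":0},
  {"tx":0,"ty":0,"tz":18,"spin":0},
  {"tx":0,"ty":0,"tz":5.5,"spin":0},
  {"tx":0,"ty":0,"tz":0,"spin":0},
])

```text
time_s: 10.07
position: [459.9, 8.6, 22.5]
eef_rot: [3.141, -0.001, 0.347]
ft_force: [0.6, 1.4, -0.4]
opening: 69.9
gripper_force: 0.0
```

Emit:
jog_arm([
  {"tx":0,"ty":0,"tz":0,"spin":0},
  {"tx":0,"ty":0,"tz":0,"spin":0},
  {"tx":0,"ty":0,"tz":0,"spin":0},
  {"tx":0,"ty":0,"tz":0,"spin":0},
  {"tx":0,"ty":0,"tz":0,"spin":0},
], jaw=0.25)

```text
time_s: 10.7
position: [459.5, 8.6, 21.9]
eef_rot: [3.142, -0.0, 0.347]
ft_force: [-2.1, -0.2, 5.1]
opening: 38.6
gripper_force: 30.0
```

Emit:
jog_arm([
  {"tx":0,"ty":0,"tz":-47,"spin":0},
  {"tx":0,"ty":0,"tz":-48,"spin":0},
  {"tx":30.5,"ty":-27.5,"tz":0,"spin":-0.156},
  {"tx":34.5,"ty":-22.5,"tz":0,"spin":-0.156},
  {"tx":37.5,"ty":-17,"tz":0,"spin":-0.156},
  {"tx":39.5,"ty":-11,"tz":0,"spin":-0.156},
  {"tx":41,"ty":-4.5,"tz":0,"spin":-0.156},
  {"tx":41,"ty":2,"tz":0,"spin":-0.156},
])

```text
time_s: 11.7
position: [575.7, 227.6, 116.2]
eef_rot: [-3.141, 0.0, 1.288]
ft_force: [-0.4, 0.4, -0.8]
opening: 39.1
gripper_force: 30.0
```

Emit:
jog_arm([
  {"tx":40,"ty":8,"tz":0,"spin":-0.156},
  {"tx":38.5,"ty":14.5,"tz":10,"spin":-0.156},
  {"tx":0,"ty":0,"tz":45,"spin":0},
  {"tx":0,"ty":0,"tz":25,"spin":0},
  {"tx":0,"ty":0,"tz":0,"spin":0},
])

```text
time_s: 12.32
position: [612.6, 298.2, 34.1]
eef_rot: [-3.138, 0.002, 1.595]
ft_force: [-0.6, -0.5, -0.7]
opening: 39.2
gripper_force: 30.0
```

Emit:
jog_arm([
  {"tx":0,"ty":0,"tz":7,"spin":0},
  {"tx":0,"ty":0,"tz":3,"spin":0},
  {"tx":0,"ty":0,"tz":0,"spin":0},
  {"tx":0,"ty":0,"tz":0,"spin":0},
])

```text
time_s: 12.82
position: [614.0, 298.7, 27.2]
eef_rot: [3.141, -0.0, 1.595]
ft_force: [0.2, -0.7, -0.9]
opening: 38.8
gripper_force: 30.0
```

Emit:
jog_arm([
  {"tx":0,"ty":0,"tz":0,"spin":0},
  {"tx":0,"ty":0,"tz":0,"spin":0},
  {"tx":0,"ty":0,"tz":0,"spin":0},
  {"tx":0,"ty":0,"tz":-30,"spin":0},
  {"tx":0,"ty":0,"tz":-50,"spin":0},
  {"tx":0,"ty":0,"tz":-40,"spin":0},
], jaw=0.67)

```text
time_s: 13.58
position: [613.9, 298.7, 148.7]
eef_rot: [3.141, -0.0, 1.595]
ft_force: [-0.3, -0.1, -0.1]
opening: 62.1
gripper_force: 0.0
```

```bash
python3 - <<'E'
from h import *
look("wrist","silver_sprocket",zlo=9);look("wrist","red_shoe",zlo=5);look("top","silver_sprocket");look("top","red_shoe");look("top","brass_sprocket")
b=plan(442,141,100,.98)
E
```

```text
silver_sprocket 0.97 [256. 182.] med [612.9 300.3  18.9] rect [611.4 297.8] [50.3 58.3] 23.7 ztop 20.1
   long-axis dir rad -1.157
red_shoe 0.49 [220. 211.] med [442.1 141.6  11. ] rect [442.4 144.5] [68.4 22.1] 57.1 ztop 18.6
   long-axis dir rad 0.996
brass_sprocket 0.73 [195. 153.] med [614.4 217.9  11.9] rect [615.8 218.6] [50.2 47.2] 13.8 ztop 23.2
   long-axis dir rad 0.242
brass_sprocket 0.61 [193. 150.] med [630.1 228.4   5.1] rect [596.7 236.4] [190.1 149.6] 5.4 ztop 23.1
   long-axis dir rad 0.094
from [613.5 298.6 145.5] 1.595 n 5
[{"tx": -30.7, "ty": -35.1, "tz": 9.1, "spin": 0.123}, {"tx": -34.7, "ty": -31.0, "tz": 9.1, "spin": 0.123}, {"tx": -38.3, "ty": -26.5, "tz": 9.1, "spin": 0.123}, {"tx": -41.3, "ty": -21.6, "tz": 9.1, "spin": 0.123}, {"tx": -43.6, "ty": -16.4, "tz": 9.1, "spin": 0.123}]
```

Silver lies flat, with its boss top at 20 mm. Now the red shoe.

Emit:
jog_arm([
  {"tx":-30.5,"ty":-35,"tz":0,"spin":0.123},
  {"tx":-35,"ty":-31,"tz":10,"spin":0.123},
  {"tx":-38.5,"ty":-26.5,"tz":12,"spin":0.123},
  {"tx":-41.5,"ty":-21.5,"tz":12,"spin":0.123},
  {"tx":-43.5,"ty":-16.5,"tz":12,"spin":0.123},
  {"tx":0,"ty":0,"tz":0,"spin":0},
  {"tx":0,"ty":0,"tz":0,"spin":0},
], jaw=0.55)

```text
time_s: 14.95
position: [442.8, 140.9, 101.1]
eef_rot: [3.141, -0.001, 0.981]
ft_force: [0.7, -0.8, 0.3]
opening: 50.9
gripper_force: 0.0
```

```bash
python3 - <<'E'
from h import *
b=plan(442,141.2,17,.98)
# yellow: from lifted
a=np.radians(12.5); c=np.array([655,-4.5])
for ly in (40,-40):
    q=c+ly*np.array([-np.sin(a),np.cos(a)]);print(q)
q=c+40*np.array([-np.sin(a),np.cos(a)])
plan(*q,112,a,base=(442,141.2,112,.98),vmax=50)
E
```

```text
from [442.8 140.9 101.1] 0.981 n 2
2 x {'tx': np.float64(-0.1), 'ty': np.float64(-0.4), 'tz': np.float64(42.0), 'spin': np.float64(0.0)}
[646.34241544  34.55184028]
[663.65758456 -43.55184028]
from [442.  141.2 112. ] 0.98 n 5
[{"tx": 5.1, "ty": 45.8, "tz": -0.0, "spin": 0.152}, {"tx": 11.9, "ty": 44.5, "tz": -0.0, "spin": 0.152}, {"tx": 18.6, "ty": 42.2, "tz": -0.0, "spin": 0.152}, {"tx": 24.8, "ty": 38.9, "tz": -0.0, "spin": 0.152}, {"tx": 30.4, "ty": 34.7, "tz": -0.0, "spin": 0.152}]
```

Emit:
jog_arm([
  {"tx":0,"ty":0,"tz":40,"spin":0},
  {"tx":0,"ty":0,"tz":30,"spin":0},
  {"tx":0,"ty":0,"tz":13.5,"spin":0},
  {"tx":0,"ty":0,"tz":0,"spin":0},
])

```text
time_s: 15.45
position: [442.5, 141.0, 16.9]
eef_rot: [-3.141, 0.001, 0.981]
ft_force: [-0.4, 0.2, -0.3]
opening: 50.9
gripper_force: 0.0
```

Emit:
jog_arm([
  {"tx":0,"ty":0,"tz":0,"spin":0},
  {"tx":0,"ty":0,"tz":0,"spin":0},
  {"tx":0,"ty":0,"tz":0,"spin":0},
  {"tx":0,"ty":0,"tz":0,"spin":0},
  {"tx":0,"ty":0,"tz":0,"spin":0},
  {"tx":0,"ty":0,"tz":0,"spin":0},
], jaw=0.0)

```text
time_s: 16.2
position: [442.4, 140.7, 17.4]
eef_rot: [3.141, -0.0, 0.98]
ft_force: [-0.6, -0.1, 4.9]
opening: 14.9
gripper_force: 30.0
```

Emit:
jog_arm([
  {"tx":0,"ty":0,"tz":-40,"spin":0},
  {"tx":0,"ty":0,"tz":-40,"spin":0},
  {"tx":5,"ty":46,"tz":0,"spin":0.152},
  {"tx":12,"ty":44.5,"tz":0,"spin":0.152},
  {"tx":18.5,"ty":42,"tz":0,"spin":0.152},
  {"tx":25,"ty":39,"tz":0,"spin":0.152},
  {"tx":30.5,"ty":34.5,"tz":0,"spin":0.152},
  {"tx":0,"ty":0,"tz":20,"spin":0},
])

```text
time_s: 17.2
position: [649.3, 33.0, 77.3]
eef_rot: [3.141, -0.002, 0.216]
ft_force: [-0.7, 1.1, -0.9]
opening: 14.2
gripper_force: 30.0
```

Emit:
jog_arm([
  {"tx":0,"ty":0,"tz":30,"spin":0},
  {"tx":0,"ty":0,"tz":18,"spin":0},
  {"tx":0,"ty":0,"tz":7,"spin":0},
  {"tx":0,"ty":0,"tz":0,"spin":0},
  {"tx":0,"ty":0,"tz":0,"spin":0},
])

```text
time_s: 17.82
position: [647.2, 34.6, 22.9]
eef_rot: [3.141, -0.001, 0.22]
ft_force: [-0.7, -0.6, -1.1]
opening: 14.6
gripper_force: 30.0
```

Emit:
jog_arm([
  {"tx":0,"ty":0,"tz":0,"spin":0},
  {"tx":0,"ty":0,"tz":0,"spin":0},
  {"tx":0,"ty":0,"tz":0,"spin":0},
  {"tx":0,"ty":0,"tz":-30,"spin":0},
  {"tx":0,"ty":0,"tz":-50,"spin":0},
  {"tx":0,"ty":0,"tz":-50,"spin":0},
  {"tx":0,"ty":0,"tz":0,"spin":0},
], jaw=0.35)

```text
time_s: 18.7
position: [648.5, 34.5, 157.0]
eef_rot: [3.14, -0.007, 0.22]
ft_force: [-1.0, -0.6, -0.5]
opening: 32.6
gripper_force: 0.0
```

```bash
python3 - <<'E'
from h import *
look("wrist","red_shoe","w5.png",zlo=8);look("top","red_shoe");look("top","yellow_tray")
b=plan(400,-125,180,.5,vmax=50)
E
```

```text
red_shoe 0.66 [254. 182.] med [652.6  33.9  14.8] rect [648.7  33.4] [69.2 14.8] 13.1 ztop 23.6
   long-axis dir rad 0.228
red_shoe 0.66 [301. 181.] med [666.4 -32.3  20.1] rect [650.8  -9. ] [149.9 180.1] 11.9 ztop 21.7
   long-axis dir rad -1.362
red_shoe 0.42 [253. 145.] med [639.9  33.5  17.1] rect [640.2  34.3] [45.  14.9] 13.3 ztop 30.8
   long-axis dir rad 0.232
yellow_tray 0.74 [286. 142.] med [640.4 -61.    4.9] rect [632.2 -36. ] [162.  191.1] 37.2 ztop 24.7
   long-axis dir rad -0.921
from [646.5  34.4 150.6] 0.22 n 6
[{"tx": -45.9, "ty": 17.0, "tz": -4.9, "spin": -0.047}, {"tx": -46.6, "ty": 14.8, "tz": -4.9, "spin": -0.047}, {"tx": -47.3, "ty": 12.6, "tz": -4.9, "spin": -0.047}, {"tx": -47.8, "ty": 10.4, "tz": -4.9, "spin": -0.047}, {"tx": -48.2, "ty": 8.2, "tz": -4.9, "spin": -0.047}, {"tx": -48.6, "ty": 5.9, "tz": -4.9, "spin": -0.047}]
```

View pics/w5.png

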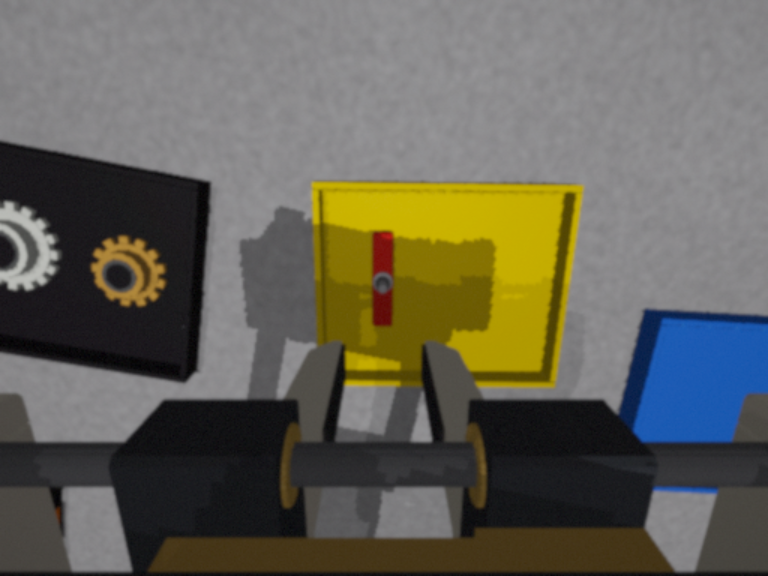

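Red lies flat in the left third of the yellow tray at (382,280), and both sprockets are flat in the black tray. Next is the black shoe.

```bash
python3 - <<'E'
from h import *
b=plan(402,-182,180,.89,vmax=48)
E
```

```text
from [646.5  34.4 150.6] 0.22 n 7
[{"tx": -40.8, "ty": 22.6, "tz": -4.2, "spin": -0.096}, {"tx": -42.8, "ty": 18.6, "tz": -4.2, "spin": -0.096}, {"tx": -44.4, "ty": 14.4, "tz": -4.2, "spin": -0.096}, {"tx": -45.5, "ty": 10.1, "tz": -4.2, "spin": -0.096}, {"tx": -46.3, "ty": 5.7, "tz": -4.2, "spin": -0.096}, {"tx": -46.6, "ty": 1.2, "tz": -4.2, "spin": -0.096}, {"tx": -46.5, "ty": -3.2, "tz": -4.2, "spin": -0.096}]
```

Emit:
jog_arm([
  {"tx":-41,"ty":22.5,"tz":-4,"spin":-0.096},
  {"tx":-43,"ty":18.5,"tz":-4,"spin":-0.096},
  {"tx":-44.5,"ty":14.5,"tz":-4,"spin":-0.096},
  {"tx":-45.5,"ty":10,"tz":-4,"spin":-0.096},
  {"tx":-46.5,"ty":5.5,"tz":-4,"spin":-0.096},
  {"tx":-46.5,"ty":1,"tz":-4,"spin":-0.096},
  {"tx":-46.5,"ty":-3,"tz":-4,"spin":-0.096},
  {"tx":0,"ty":0,"tz":0,"spin":0},
], jaw=0.5)

```text
time_s: 20.0
position: [400.6, -183.5, 180.0]
eef_rot: [3.141, 0.0, 0.89]
ft_force: [-0.2, 0.4, 0.4]
opening: 46.1
gripper_force: 0.0
```

Emit:
jog_arm([
  {"tx":0,"ty":0,"tz":0,"spin":0},
  {"tx":0,"ty":0,"tz":0,"spin":0},
])

```text
time_s: 20.25
position: [402.6, -181.5, 179.7]
eef_rot: [-3.141, 0.0, 0.892]
ft_force: [-0.6, 0.1, 0.0]
opening: 46.6
gripper_force: 0.0
```

```bash
python3 - <<'E'
from h import *
im,d,W,o=look("wrist","black_shoe","w6.png",zlo=6)
c=min(( cv2.minAreaRect(P[:,:2].astype(np.float32))[0] for r,P in o),key=lambda c:np.hypot(c[0]-433,c[1]+147))
print(c)
b=plan(c[0],c[1],100,.89)
a=np.radians(12.5);q=np.array([652,-7])-38*np.array([-np.sin(a),np.cos(a)]);print(q)
plan(*q,97,a,base=(*c,97,.89),vmax=50)
E
```

```text
black_shoe 0.82 [217. 211.] med [ 337.7 -183.    10.7] rect [ 336.6 -184.9] [15.2 69.6] 14.6 ztop 20.2
   long-axis dir rad -1.316
black_shoe 0.73 [147. 135.] med [338.8 -68.9  10.7] rect [336.4 -67.9] [14.8 69. ] 62.4 ztop 23.0
   long-axis dir rad -0.482
black_shoe 0.56 [258. 137.] med [ 434.7 -146.5   10.6] rect [ 433.2 -148.8] [68.5 14.6] 50.9 ztop 19.2
   long-axis dir rad 0.889
(433.19342041015625, -148.80377197265625)
from [ 402.6 -181.5  179.8] 0.893 n 2
[{"tx": 22.4, "ty": 1.7, "tz": 39.9, "spin": 0.001}, {"tx": 22.4, "ty": 1.6, "tz": 39.9, "spin": 0.001}]
[660.22470533 -44.09924827]
from [ 433.2 -148.8   97. ] 0.89 n 6
[{"tx": 37.4, "ty": 18.4, "tz": -0.0, "spin": 0.112}, {"tx": 39.2, "ty": 14.1, "tz": -0.0, "spin": 0.112}, {"tx": 40.5, "ty": 9.7, "tz": -0.0, "spin": 0.112}, {"tx": 41.4, "ty": 5.1, "tz": -0.0, "spin": 0.112}, {"tx": 41.7, "ty": 0.4, "tz": -0.0, "spin": 0.112}, {"tx": 41.5, "ty": -4.2, "tz": -0.0, "spin": 0.112}]
```

View pics/w6.png

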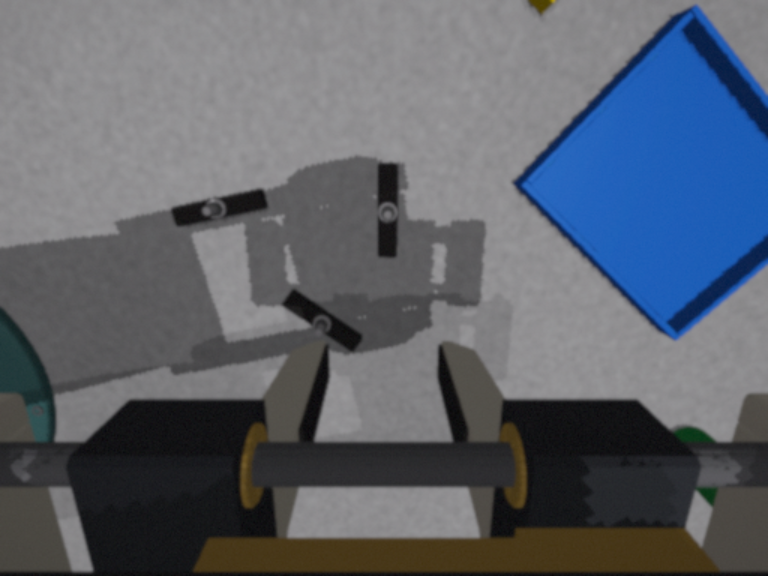

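The target shoe at (388,210) is in line with the tool, and both decoys are well off to the left.

Emit:
jog_arm([
  {"tx":22.5,"ty":1.5,"tz":40,"spin":0},
  {"tx":22.5,"ty":1.5,"tz":40,"spin":0},
  {"tx":0,"ty":0,"tz":40,"spin":0},
  {"tx":0,"ty":0,"tz":28,"spin":0},
  {"tx":0,"ty":0,"tz":14.5,"spin":0},
  {"tx":0,"ty":0,"tz":0,"spin":0},
])

```text
time_s: 21.1
position: [432.6, -148.7, 17.2]
eef_rot: [-3.14, 0.0, 0.892]
ft_force: [0.6, -0.2, 0.6]
opening: 46.4
gripper_force: 0.0
```

Emit:
jog_arm([
  {"tx":0,"ty":0,"tz":0,"spin":0},
  {"tx":0,"ty":0,"tz":0,"spin":0},
  {"tx":0,"ty":0,"tz":0,"spin":0},
  {"tx":0,"ty":0,"tz":0,"spin":0},
  {"tx":0,"ty":0,"tz":0,"spin":0},
  {"tx":0,"ty":0,"tz":0,"spin":0},
], jaw=0.0)

```text
time_s: 21.85
position: [432.9, -149.1, 18.0]
eef_rot: [3.141, -0.0, 0.892]
ft_force: [-1.0, 0.1, 6.3]
opening: 14.3
gripper_force: 30.0
```

Emit:
jog_arm([
  {"tx":0,"ty":0,"tz":-40,"spin":0},
  {"tx":0,"ty":0,"tz":-40,"spin":0},
  {"tx":37.5,"ty":18.5,"tz":0,"spin":0.112},
  {"tx":39,"ty":14,"tz":0,"spin":0.112},
  {"tx":40.5,"ty":9.5,"tz":0,"spin":0.112},
  {"tx":41.5,"ty":5,"tz":0,"spin":0.112},
  {"tx":41.5,"ty":0.5,"tz":0,"spin":0.112},
  {"tx":41.5,"ty":-4,"tz":0,"spin":0.112},
])

```text
time_s: 22.85
position: [660.5, -43.3, 97.2]
eef_rot: [-3.141, 0.001, 0.216]
ft_force: [0.5, -0.6, 0.4]
opening: 14.4
gripper_force: 30.0
```

Emit:
jog_arm([
  {"tx":0,"ty":0,"tz":0,"spin":0},
  {"tx":0,"ty":0,"tz":20,"spin":0},
  {"tx":0,"ty":0,"tz":0,"spin":0},
])

```text
time_s: 23.22
position: [657.6, -44.4, 75.0]
eef_rot: [-3.141, 0.003, 0.22]
ft_force: [-0.8, 0.2, 0.1]
opening: 14.4
gripper_force: 30.0
```

Emit:
jog_arm([
  {"tx":0,"ty":0,"tz":30,"spin":0},
  {"tx":0,"ty":0,"tz":18,"spin":0},
  {"tx":0,"ty":0,"tz":6.5,"spin":0},
  {"tx":0,"ty":0,"tz":0,"spin":0},
  {"tx":0,"ty":0,"tz":0,"spin":0},
])

```text
time_s: 23.85
position: [659.8, -44.1, 24.0]
eef_rot: [3.141, -0.001, 0.22]
ft_force: [-0.1, -0.3, -0.1]
opening: 14.8
gripper_force: 30.0
```

Emit:
jog_arm([
  {"tx":0,"ty":0,"tz":0,"spin":0},
  {"tx":0,"ty":0,"tz":0,"spin":0},
  {"tx":0,"ty":0,"tz":0,"spin":0},
  {"tx":0,"ty":0,"tz":-30,"spin":0},
  {"tx":0,"ty":0,"tz":-50,"spin":0},
  {"tx":0,"ty":0,"tz":-50,"spin":0},
  {"tx":0,"ty":0,"tz":0,"spin":0},
], jaw=0.32)

```text
time_s: 24.72
position: [661.0, -44.2, 158.0]
eef_rot: [3.139, -0.006, 0.22]
ft_force: [-0.1, -0.5, -0.6]
opening: 29.9
gripper_force: 0.0
```

```bash
python3 - <<'E'
from h import *
look("wrist","black_shoe",zlo=8);look("wrist","blue_tray")
b=plan(363,293,130,0,vmax=50)
E
```

```text
black_shoe 0.93 [258. 186.] med [664.4 -44.5  14.7] rect [660.5 -44.8] [69.3 14. ] 13.0 ztop 23.4
   long-axis dir rad 0.226
blue_tray 0.93 [440. 245.] med [ 635.3 -272.6    3.1] rect [ 606.9 -268.1] [150.5 178. ] 9.1 ztop 20.7
   long-axis dir rad -1.412
from [658.9 -44.  151.5] 0.22 n 9
[{"tx": -23.9, "ty": -43.7, "tz": 2.4, "spin": 0.024}, {"tx": -25.0, "ty": -43.1, "tz": 2.4, "spin": 0.024}, {"tx": -26.0, "ty": -42.5, "tz": 2.4, "spin": 0.024}, {"tx": -27.1, "ty": -41.8, "tz": 2.4, "spin": 0.024}, {"tx": -28.1, "ty": -41.2, "tz": 2.4, "spin": 0.024}, {"tx": -29.1, "ty": -40.5, "tz": 2.4, "spin": 0.024}, {"tx": -30.0, "ty": -39.7, "tz": 2.4, "spin": 0.024}, {"tx": -31.0, "ty": -39.0, "tz": 2.4, "spin": 0.024}, {"tx": -32.0, "ty": -38.2, "tz": 2.4, "spin": 0.024}]
```

Emit:
jog_arm([
  {"tx":-30,"ty":-43,"tz":0,"spin":0.024},
  {"tx":-31,"ty":-42.5,"tz":0,"spin":0.024},
  {"tx":-32,"ty":-42,"tz":0,"spin":0.024},
  {"tx":-33,"ty":-41,"tz":0,"spin":0.024},
  {"tx":-34,"ty":-40.5,"tz":0,"spin":0.024},
  {"tx":-35,"ty":-40,"tz":0,"spin":0.024},
  {"tx":-35.5,"ty":-39,"tz":0,"spin":0.024},
  {"tx":-36.5,"ty":-38,"tz":0,"spin":0.024},
], jaw=0.98)

```text
time_s: 25.92
position: [348.7, 243.8, 151.9]
eef_rot: [3.141, 0.001, 0.027]
ft_force: [0.6, 1.6, 0.6]
opening: 91.2
gripper_force: 0.0
```

Emit:
jog_arm([
  {"tx":-32,"ty":-38,"tz":0,"spin":0.024},
  {"tx":0,"ty":0,"tz":0,"spin":0},
  {"tx":0,"ty":0,"tz":0,"spin":0},
])

```text
time_s: 26.3
position: [317.3, 280.0, 152.3]
eef_rot: [3.141, 0.001, 0.005]
ft_force: [-0.5, -0.6, -0.1]
opening: 91.5
gripper_force: 0.0
```

```bash
python3 - <<'E'
from h import *
im,d,W,o=look("wrist","pedal","w7.png",zlo=18)
im,d,W,o=look("wrist","pedal",zlo=6)
E
```

```text
pedal 0.96 [243. 143.] med [365.2 293.5  21.5] rect [350.6 293.6] [103.2  56. ] 0.2 ztop 23.5
   long-axis dir rad 0.004
pedal 0.92 [242. 144.] med [361.3 293.3  21. ] rect [350.5 293.5] [103.6  56. ] 0.9 ztop 23.4
   long-axis dir rad 0.016
```

View pics/w7.png

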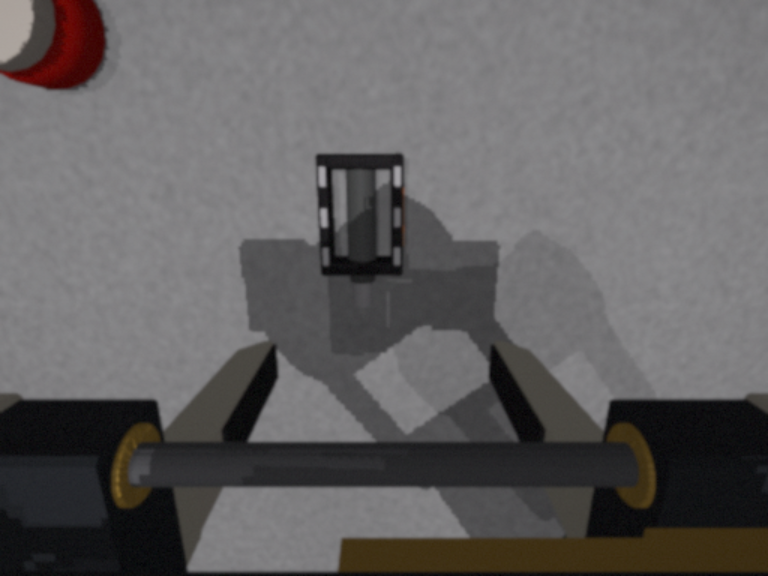

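The pedal is at (361,215), aligned with the tool, and the grease tub is clear at the upper left.

Emit:
jog_arm([
  {"tx":44,"ty":-13.5,"tz":10,"spin":0},
  {"tx":0,"ty":0,"tz":45,"spin":0},
  {"tx":0,"ty":0,"tz":40,"spin":0},
  {"tx":0,"ty":0,"tz":25,"spin":0},
  {"tx":0,"ty":0,"tz":13,"spin":0},
  {"tx":0,"ty":0,"tz":0,"spin":0},
])

```text
time_s: 27.25
position: [361.4, 293.6, 19.9]
eef_rot: [3.141, 0.001, 0.003]
ft_force: [-0.0, -0.2, 0.4]
opening: 91.3
gripper_force: 0.0
```

Emit:
jog_arm([
  {"tx":0,"ty":0,"tz":0,"spin":0},
  {"tx":0,"ty":0,"tz":0,"spin":0},
  {"tx":0,"ty":0,"tz":0,"spin":0},
  {"tx":0,"ty":0,"tz":0,"spin":0},
  {"tx":0,"ty":0,"tz":0,"spin":0},
  {"tx":0,"ty":0,"tz":0,"spin":0},
], jaw=0.4)

```text
time_s: 28.0
position: [361.4, 294.1, 20.4]
eef_rot: [-3.141, -0.0, 0.004]
ft_force: [-1.8, -0.6, 5.0]
opening: 55.6
gripper_force: 30.0
```

```bash
python3 - <<'E'
from h import *
s=status.read_state();p=s["position"];y=s["eef_rot"][2];print(p,y,s["opening"])
plan(607,-255,p[2]+95,1.729-np.pi if 0 else 1.729,base=(p[0],p[1],p[2]+95,y+.2),vmax=38)
E
```

```text
[361.38586171 294.12226086  20.43515567] 0.0038586347070519444 55.60169507150172
from [361.4 294.1 115.4] 0.204 n 16
[{"tx": 8.1, "ty": 36.7, "tz": -0.0, "spin": -0.095}, {"tx": 4.6, "ty": 37.3, "tz": -0.0, "spin": -0.095}, {"tx": 1.0, "ty": 37.6, "tz": -0.0, "spin": -0.095}, {"tx": -2.6, "ty": 37.5, "tz": -0.0, "spin": -0.095}, {"tx": -6.2, "ty": 37.1, "tz": -0.0, "spin": -0.095}, {"tx": -9.7, "ty": 36.3, "tz": -0.0, "spin": -0.095}, {"tx": -13.1, "ty": 35.3, "tz": -0.0, "spin": -0.095}, {"tx": -16.4, "ty": 33.8, "tz": -0.0, "spin": -0.095}, {"tx": -19.5, "ty": 32.1, "tz": -0.0, "spin": -0.095}, {"tx": -22.5, "ty": 30.1, "tz": -0.0, "spin": -0.095}, {"tx": -25.3, "ty": 27.9, "tz": -0.0, "spin": -0.095}, {"tx": -27.8, "ty": 25.3, "tz": -0.0, "spin": -0.095}, {"tx": -30.1, "ty": 22.6, "tz": -0.0, "spin": -0.095}, {"tx": -32.1, "ty": 19.6, "tz": -0.0, "spin": -0.095}, {"tx": -33.8, "ty": 16.5, "tz": -0.0, "spin": -0.095}, {"tx": -35.2, "ty": 13.2, "tz": -0.0, "spin": -0.095}]
```

Emit:
jog_arm([
  {"tx":0,"ty":0,"tz":-47,"spin":-0.1},
  {"tx":0,"ty":0,"tz":-48,"spin":-0.1},
  {"tx":8,"ty":36.5,"tz":0,"spin":-0.095},
  {"tx":4.5,"ty":37.5,"tz":0,"spin":-0.095},
  {"tx":1,"ty":37.5,"tz":0,"spin":-0.095},
  {"tx":-2.5,"ty":37.5,"tz":0,"spin":-0.095},
  {"tx":-6,"ty":37,"tz":0,"spin":-0.095},
  {"tx":-9.5,"ty":36.5,"tz":0,"spin":-0.095},
])

```text
time_s: 29.0
position: [453.6, 87.0, 114.7]
eef_rot: [-3.141, 0.0, 0.777]
ft_force: [0.4, -0.4, -1.6]
opening: 55.9
gripper_force: 30.0
```

Emit:
jog_arm([
  {"tx":-13,"ty":35.5,"tz":0,"spin":-0.095},
  {"tx":-16.5,"ty":34,"tz":0,"spin":-0.095},
  {"tx":-19.5,"ty":32,"tz":0,"spin":-0.095},
  {"tx":-22.5,"ty":30,"tz":0,"spin":-0.095},
  {"tx":-25.5,"ty":28,"tz":0,"spin":-0.095},
  {"tx":-28,"ty":25.5,"tz":0,"spin":-0.095},
  {"tx":-30,"ty":22.5,"tz":0,"spin":-0.095},
  {"tx":-32,"ty":19.5,"tz":0,"spin":-0.095},
])

```text
time_s: 30.0
position: [575.6, -188.4, 114.4]
eef_rot: [-3.141, -0.0, 1.537]
ft_force: [1.3, -0.0, -1.5]
opening: 55.9
gripper_force: 30.0
```

Emit:
jog_arm([
  {"tx":-34,"ty":16.5,"tz":0,"spin":-0.095},
  {"tx":-35,"ty":13,"tz":0,"spin":-0.095},
  {"tx":0,"ty":0,"tz":0,"spin":0},
  {"tx":0,"ty":0,"tz":0,"spin":0},
])

```text
time_s: 30.5
position: [605.3, -255.6, 114.4]
eef_rot: [-3.141, -0.001, 1.723]
ft_force: [0.5, 0.1, -2.3]
opening: 56.0
gripper_force: 30.0
```

```bash
python3 - <<'E'
from h import *
look("wrist","blue_tray","w8.png");look("top","blue_tray")
plan(607,-255,24.5,1.729)
E
```

```text
blue_tray 0.59 [258. 160.] med [ 597.9 -222.6    2.9] rect [ 606.3 -267.5] [150.1 176.4] 9.2 ztop 20.8
   long-axis dir rad -1.41
blue_tray 0.88 [331. 146.] med [ 638.6 -197.6    5.2] rect [ 627.5 -263.4] [121.3 186.9] 5.2 ztop 24.0
   long-axis dir rad -1.48
from [ 605.6 -255.3  115.3] 1.724 n 2
2 x {'tx': np.float64(0.0), 'ty': np.float64(0.7), 'tz': np.float64(45.4), 'spin': np.float64(-0.002)}
```

View pics/w8.png

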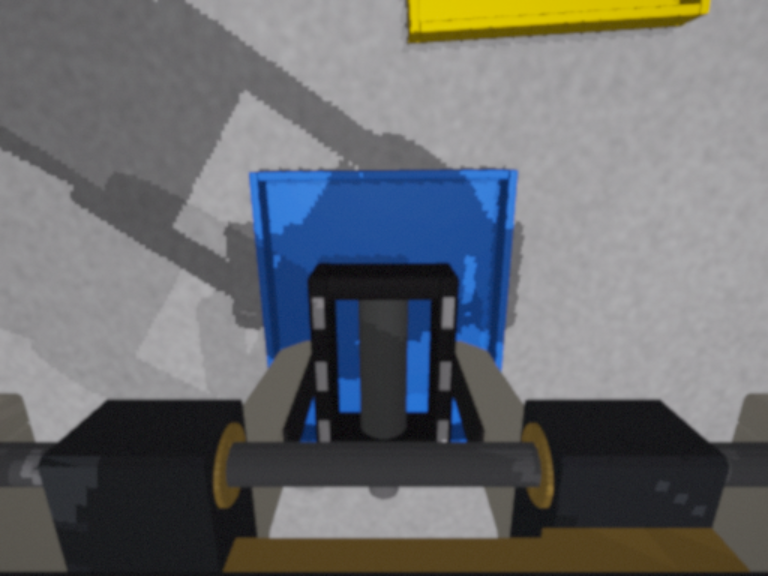

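The pedal is level and centred across the blue tray, with room fore and aft. Lower and release.

Emit:
jog_arm([
  {"tx":0,"ty":0,"tz":35,"spin":0},
  {"tx":0,"ty":0,"tz":30,"spin":0},
  {"tx":0,"ty":0,"tz":18,"spin":0},
  {"tx":0,"ty":0,"tz":6.5,"spin":0},
  {"tx":0,"ty":0,"tz":0,"spin":0},
  {"tx":0,"ty":0,"tz":0,"spin":0},
])

```text
time_s: 31.45
position: [606.2, -256.2, 26.9]
eef_rot: [3.14, 0.001, 1.724]
ft_force: [0.3, 0.9, -2.3]
opening: 55.9
gripper_force: 30.0
```

Emit:
jog_arm([
  {"tx":0,"ty":0,"tz":0,"spin":0},
  {"tx":0,"ty":0,"tz":0,"spin":0},
  {"tx":0,"ty":0,"tz":0,"spin":0},
  {"tx":0,"ty":0,"tz":-30,"spin":0},
  {"tx":0,"ty":0,"tz":-50,"spin":0},
  {"tx":0,"ty":0,"tz":-50,"spin":0},
  {"tx":0,"ty":0,"tz":-50,"spin":0},
  {"tx":0,"ty":0,"tz":0,"spin":0},
], jaw=0.78)

```text
time_s: 32.45
position: [606.9, -256.5, 210.6]
eef_rot: [3.136, 0.004, 1.724]
ft_force: [0.6, 0.4, -0.3]
opening: 72.1
gripper_force: 0.0
```

```bash
python3 - <<'E'
from h import *
look("wrist","pedal",zlo=10)
im,d=eyes.capture("scene"); save("end.png",im)
E
```

```text
pedal 0.74 [258. 172.] med [ 606.2 -255.9   24.9] rect [ 606.7 -266.1] [ 56.6 103.8] 9.7 ztop 27.4
   long-axis dir rad -1.401
```

View pics/end.png

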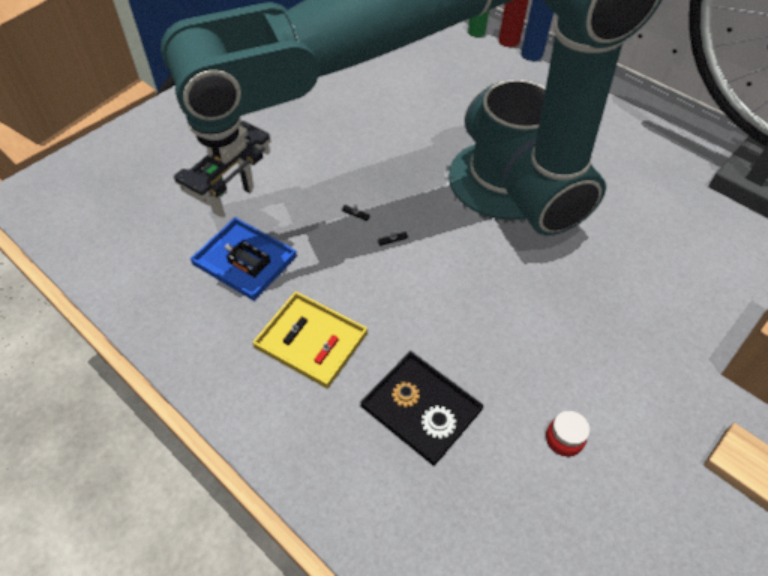

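Every part lies flat in its tray: pedal at (247,257), shoes at (295,330) and (327,349), sprockets at (405,393) and (438,421). The grease tub is where it was. The gripper hides the bottle, but the arm never went near it.

```bash
python3 -c "
from h import *
print(ticket.sign_off())"
```

```text
the job is handed in; nothing more can be done
None
```

All five parts were placed flat in their trays (sprockets in black, shoes in yellow, pedal in blue) and the job was handed in at about 33 s; sign-off returned no verdict, and I didn't re-check the oil bottle, hidden in the last picture.

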